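# Brace a balloon half-arch stand: cap the ballast tank, draw out the leg, cam it shut

### The job

Get this balloon half-arch stand ready to carry its arch. First screw the tank's blue filler cap clockwise until it is fully tight, so the ballast cannot spill. Then, with the orange cam lever still up, pull the spring-loaded leg out by that lever until the leading edge of its black slider sits on the red tape band, keep it there while you fold the lever all the way down flat, and finish still gripping the lever, with the leg at its mark, not letting go; leave the things round the stand where they are.

Things in the scene. Friction and masses are not known exactly. Their poses are not given: they have to be found in the camera images.
- stand_base: Stand base, fixed. White ballast tank 130 x 140 mm, 48 mm high, centre at y = 105 mm; dark pole socket 42 mm wide, top 81 mm up, at (26, 66) mm; aluminium channel 36 mm wide, its top 36 mm above the worktop. Origin on the worktop under the channel's centre line. z is up; the leg draws out along -y, away from the tank; the lever folds down to the -x side, towards the robot.
- cap_centre (a point): Centre of the blue knurled filler cap, 62 mm above the worktop. The cap is 45 mm in diameter over the ribs and 19 mm high (52 to 71 mm above the worktop) with a 4 mm ridge on top; free all round for fingers down to the tank's top at 48 mm, the pole socket being 84 mm away.
- filler_cap (a joint): Turn of the captive cap: 0 = fully tight (hard stop, ridge in line with the channel, its white dash towards the blue dash on the tank), positive = loosened counter-clockwise as seen from above; starts 0.8 to 1.3 rad loose, so about a fifth of a turn clockwise tightens it. Turns against 0.06 N m, stays where left, does not rise; about 20 N of grip turns it without slipping.
- leg (a joint): Draw-out of the leg in metres: 0 = home at the tank, up to 0.09, along -y of stand_base. A cord inside pulls it home with 5 to 7 N whenever it is not held or clamped.
- slider_edge (a point): Middle of the leading edge (away from the tank) of the black slider plate that moves with the leg, on the channel's top. This edge must come to the red band. The slider's centre and the lever lie 19 mm behind it (+y).
- red_mark (a point): Middle line of the band of red tape, 6 mm wide, round the channel: the length mark. Same axes as stand_base. It lies 35 to 70 mm beyond the slider's edge at the start.
- lever_hinge (a point): Middle of the cam lever's pin on the slider, 47 mm above the worktop; moves with the leg. The pin is parallel to the channel (y of stand_base).
- lever_grip (a point): Middle of the lever's orange handle, 70 mm from the pin (8 mm to the upper side of the line through it). The handle is 18 mm wide along the channel, 10 mm thick and about 60 mm long (34 to 94 mm from the pin). Pinched across its 18 mm width, it can pivot between the fingers as it is swung over, so the gripper need not tilt.
- cam_lever (a joint): Lever angle: 0 = folded flat (hard stop, handle along -x of stand_base, 55 mm above the worktop), positive = raised towards upright; starts 1.0 to 1.25 rad up, limit 1.35. Stays where left. Below about 0.5 rad the cam clamps the leg; folding it home then takes 5 to 10 N at the handle; it goes over centre near 0.2 and stays shut. An arm may give some mm under these forces: check and correct.
- gold_weight: Loose gold balloon weight, 45 mm wide, 46 mm high, behind the channel; leave alone. Origin at its underside.
- tape_ring: Loose roll of masking tape lying flat, 93 mm wide, 24 mm high, behind the tank; leave alone. Origin at its underside.
- silver_weight: Loose silver balloon weight, 45 mm wide, 46 mm high, behind the channel; leave alone. Origin at its underside. Right of all this stands a large, fixed, solid bouquet of balloons that hangs over the worktop and its front edge: in the robot's frame it fills x 0.32 to 0.82 m, y -0.72 to -0.14 m, from below the worktop's level to 1 m up. Come round it on the robot's side.

How it is judged:
By the outcome, as a careful person would: the job done as asked, in the order asked, and still so for the second after the job is handed in, while the arm keeps its last pose, push and grip.
It also fails if it takes over 58 s, if anything falls off the work surface, if the arm or the gripper's body presses on something with over 40 N, if the wrist force passes 120 N, or if a joint passes its speed limit or range.

### The arm

A 6-joint arm with a two-finger parallel gripper is mounted at the origin on a cart in front of the work surface, level with it; the furniture and walls round the work are solid. World frame = base frame: x ahead of the robot, y to its left, z up, the work surface at z = 0. Lengths are in m, angles in rad, forces in N, time in s.
With the tool pointing down it reaches from about 0.225 to 0.875 m from the base axis. Payload 3.4 kg.
Tool frame: the origin (TCP) lies between the finger pads; the fingertips stand 8 mm ahead of it and the grasp point (between the pads) lies 11 mm behind it; z points along the fingers, y is the line along which they close (so a half turn about z gives the same grasp; the last joint's range is limited). The gripper opens to 85 mm and grips with 20 to 120 N. Pads are 22 mm wide; open, the fingers measure 114 mm over their backs; the gripper's body (76 mm by 85 mm) begins 54 mm behind the grasp point. The pads swing forward as they close: fully open they stand 13 mm farther back than shut.
Start: joints at [-1.223, 0.276, 1.505, -0, 1.361, -0.121], TCP at [0.26, -0.513, 0.239] pointing down, gripper open.
Joint ranges: [-2.89, 2.89], [-0.75, 2.08], [0.22, 2.7], [-1.18, 4.32], [0.11, 2.71], [-2.7, 2.7]. Speed limits (rad/s): [2.57, 2.57, 3.14, 3.14, 3.14, 3.14].

### API

Orientations are given as a unit quaternion [w, x, y, z].
In Python, from rig import manip gives the robot as it stands.
- The arm moves only by the tool move_arm, never from a script. Its argument "deltas" is a list that holds one entry, the list of rows, each a list of 5 numbers: the shift along the tool's x, y, z normalised to -1 to 1, where 1 is 80 cm, then the turn about the tool's z normalised to -1 to 1, where 1 is 120 degrees, then the closure, from -1 (fully open) to 1 (shut). In form: [[[tx, ty, tz, twist, grip], ...]]. A call has 1 to 12 rows; each row is the pose to reach, as a shift and turn from the pose commanded when the call began, along the tool's axes at that moment; what a row does not reach only later rows make up. A row lasts 1/10 s, in which the tool goes at most 50 mm and 8.59 degrees, less where a joint would pass 70% of its speed; a pose out of reach is approached as far as the arm can. A call with a number of a shift or a turn outside -1 to 1 is refused whole. A call with a gripper value outside its range is refused whole. The fingers move at their own pace and stop on an object; "squeeze" is the grip in N (left out, the last holds). Time passes only in rows, so rows that repeat a pose let the fingers close. It gives the time, the measured TCP pose, the force, the opening and the grip force at its end, in the units of the state.
- manip.get_state(): the state, without advancing time (a new reading comes with each control period).
- manip.get_image(name): name is "side" or "top" or "wrist"; returns the picture (384x512x3 uint8, red, green, blue); there is no depth.
- manip.camera_params(name): a dict with "fx", "fy", "cx", "cy" (pixels), "R" (3x3) and "t" (3): a world point X has camera coordinates R X + t; the wrist camera has in their place "tool_from_camera" (4x4, takes a point from camera to tool coordinates, whose origin is the TCP and whose axes are the flange's). Camera axes: x right, y down, z forward; pixel columns grow to the right and rows downward; lengths in m; the calibration is good to about 2 mm. A picture is of the moment at which its call begins: read the wrist's pose just before it. camera_params takes no time and is no camera call.
- manip.sign_off(): hands the job in; it is judged then, once.
The state is a dict: "clock": time; "qpos": joint angles; "qd": joint speeds; "effort": joint torques, N m; "position": TCP position; "ee_rot": TCP orientation; "contact_force": force on the tool from outside, world axes, zero at the start; "moment": the same for the moment, N m; "width": finger opening in m; "gripper_force": force on a finger pad.
Only numpy, scipy, OpenCV 4.12 (cv2) and the standard library are available. Lean on these libraries where they do the work, as an engineer would, in place of code of your own. Each camera call takes 0.05 s, during which the arm holds its last target. There are 200 camera calls.

## Working session

There is one attempt and no reset: what is moved stays moved. The work goes in short steps, Python scripts to look and compute and a tool call to move; the robot and the scene stay as the last step left them, time stands still between calls to the robot, and variables do not carry over. Pictures are saved under pics/ and viewed, at most 10 in all, crops included, and the job is handed in when it is done.

Besides the shell and the picture viewer there is one more tool, called after "Request:" as name([rows], argument=value, ...), one row to a line, values as JSON. move_arm: Moves the arm, as the interface text tells. Scaled input: -1 to 1 covers 80 cm each way for a shift and 120 degrees each way for a turn. Its arguments: {"type":"object","properties":{"deltas":{"type":"array","items":{"type":"array","items":{"type":"array","items":{"type":"number","minimum":-1,"maximum":1}}}},"squeeze":{"type":"number"}},"required":["deltas"]}

```bash
mkdir -p pics; python3 - <<'E'
from rig import manip
import cv2,json
s=manip.get_state();print({k:s[k] for k in('clock','position','ee_rot','width')})
for n in('top','side'):
    im=manip.get_image(n);cv2.imwrite(f'pics/{n}0.png',cv2.resize(im[:,:,::-1],None,fx=1.56,fy=1.56,interpolation=cv2.INTER_CUBIC)); cv2.imwrite(f'pics/{n}_raw.png',im[:,:,::-1])
for n in('top','side','wrist'):print(n,manip.camera_params(n))
E
```

```text
{'clock': 0.0, 'position': array([ 0.25964106, -0.51245977,  0.2384347 ]), 'ee_rot': array([-9.25077434e-04,  9.72653260e-01,  2.32260141e-01, -8.35843388e-05]), 'width': 0.0856891914584721}
top {'fx': 401.2105033220988, 'fy': 401.2105033220988, 'cx': 249.61949583416134, 'cy': 193.22769783398715, 'R': array([[-0.00622147, -0.99919946, -0.03951876],
       [-0.99771642,  0.00886048, -0.06695847],
       [ 0.06725502,  0.03901193, -0.99697283]]), 't': array([0.07775997, 0.60318124, 0.88239706])}
side {'fx': 451.20193280638705, 'fy': 451.20193280638705, 'cx': 252.23703923373563, 'cy': 187.0005961413681, 'R': array([[-0.94570842, -0.32501297,  0.0014696 ],
       [-0.24466533,  0.70892539, -0.66148596],
       [ 0.21394968, -0.6259324 , -0.74995611]]), 't': array([0.58107406, 0.15393864, 0.82522037])}
wrist {'fx': 331.70857741139235, 'fy': 331.70857741139235, 'cx': 255.0458362612636, 'cy': 191.05190747980586, 'tool_from_camera': array([[ 6.60624104e-04, -9.57326559e-01, -2.89007651e-01,
         7.39314448e-02],
       [ 9.99999779e-01,  6.54385379e-04,  1.18209513e-04,
        -3.43899484e-05],
       [ 7.59572747e-05, -2.89007665e-01,  9.57326780e-01,
        -1.34849300e-01],
       [ 0.00000000e+00,  0.00000000e+00,  0.00000000e+00,
         1.00000000e+00]])}
```

View pics/top0.png

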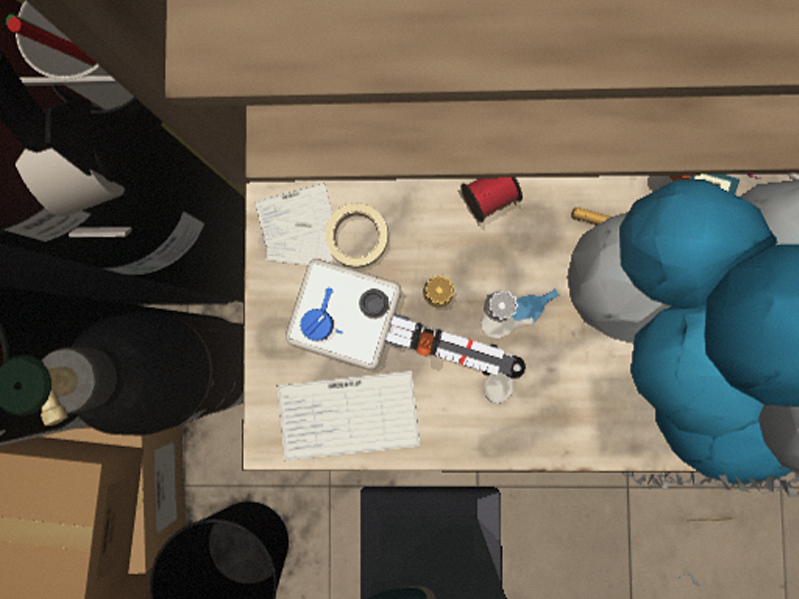

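View pics/side0.png

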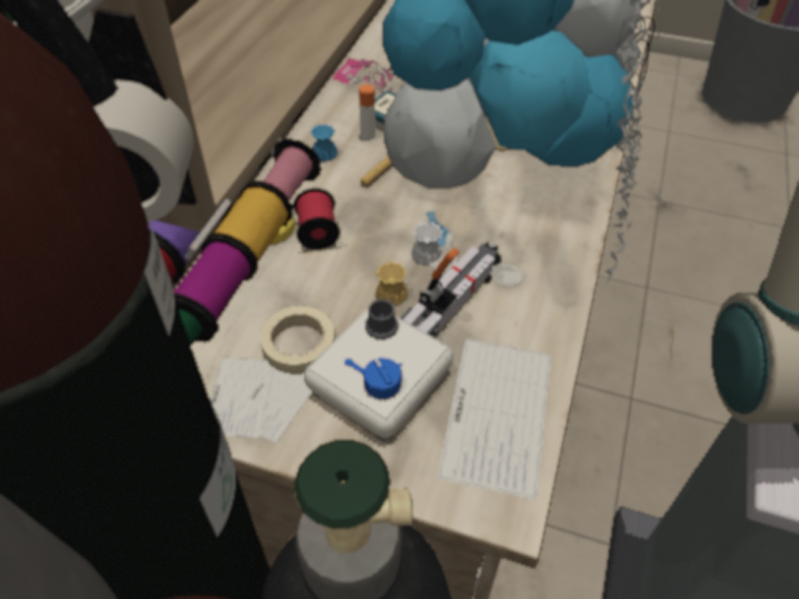

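The top view shows the tank around (345,313), the cap at (317,323), the slider and lever at about (425,342), and the red band at about (466,352). I'll zoom in next.

```bash
cat > h.py <<'E'
from rig import manip
import numpy as np,cv2
from scipy.spatial.transform import Rotation as Ro
def back(name,uv,z,st=None):
    p=manip.camera_params(name)
    d=np.array([(uv[0]-p['cx'])/p['fx'],(uv[1]-p['cy'])/p['fy'],1])
    if name=='wrist':
        T=p['tool_from_camera'];q=np.array(st['ee_rot']);R=Ro.from_quat(q[[1,2,3,0]]).as_matrix()
        o=R@T[:3,3]+st['position'];d=R@T[:3,:3]@d
    else:
        R=p['R'];o=-R.T@p['t'];d=R.T@d
    return o+d*(z-o[2])/d[2]
def proj(name,X,st=None):
    p=manip.camera_params(name)
    if name=='wrist':
        T=p['tool_from_camera'];q=np.array(st['ee_rot']);R=Ro.from_quat(q[[1,2,3,0]]).as_matrix()
        c=T[:3,:3].T@(R.T@(np.array(X)-st['position'])-T[:3,3])
    else: c=p['R']@X+p['t']
    return np.array([p['fx']*c[0]/c[2]+p['cx'],p['fy']*c[1]/c[2]+p['cy']])
E
python3 - <<'E'
from h import *
im=cv2.imread('pics/top_raw.png')
c=im[150:250,175:345];cv2.imwrite('pics/topc.png',cv2.resize(c,None,fx=4.7,fy=4.7,interpolation=cv2.INTER_CUBIC))
h=cv2.cvtColor(im,cv2.COLOR_BGR2HSV).astype(int)
def cen(m,x0,x1,y0,y1):
    ys,xs=np.nonzero(m[y0:y1,x0:x1]);return xs.mean()+x0,ys.mean()+y0,len(xs)
red=((h[...,0]<5)|(h[...,0]>174))&(h[...,1]>150)&(h[...,2]>120)
r=cen(red,285,315,205,245);print('red',r,back('top',r[:2],.036))
b=(abs(h[...,0]-110)<12)&(h[...,1]>150)
r=cen(b,188,216,193,222);print('cap',r,back('top',r[:2],.07))
w=((h[...,1]<45)&(h[...,2]>150)).astype(np.uint8)
print('ends',back('top',(518/1.56,366/1.56),.036),back('top',(400/1.56,328/1.56),.036))
o=(h[...,0]<14)&(h[...,0]>=4)&(h[...,1]>150)
r=cen(o,262,290,208,235);print('or',r,back('top',r[:2],.1))
E
```

```text
red (np.float64(298.48), np.float64(225.12), 25) [ 0.53165616 -0.03427931  0.036     ]
cap (np.float64(202.56401384083046), np.float64(207.31487889273356), 289) [0.57120733 0.17217701 0.07      ]
ends [ 0.51055377 -0.10704286  0.036     ] [0.56493651 0.05785989 0.036     ]
or (np.float64(272.295652173913), np.float64(220.2), 115) [0.54280223 0.02409623 0.1       ]
```

View pics/topc.png

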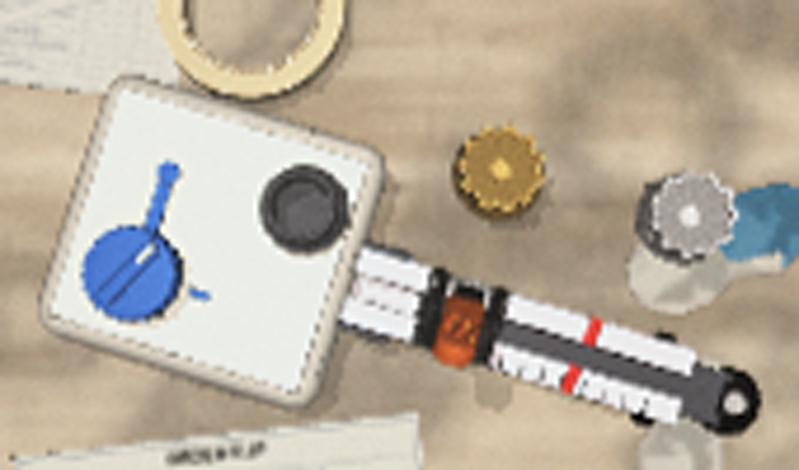

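Top crop: the cap is at crop (135,272), with its dash pointing about 55° up-right and its target mark at (200,295), so it needs roughly 70° clockwise. The red band runs from (593,330) to (571,380), and the slider's leading edge is at about x=497. Next I'll write a planner for the path around the balloons.

```bash
cat > plan.py <<'E'
from h import *
def plan(wps):
    "wps: (x,y,z,yaw_deg); prints tool-normalised shifts from the present pose"
    s=manip.get_state();q=np.array(s['ee_rot']);R=Ro.from_quat(q[[1,2,3,0]]).as_matrix()
    yaw=np.degrees(np.arctan2(R[1,0],R[0,0]));print('t',s['clock'],'pos',s['position'].round(4),'yaw',yaw.round(2),'F',np.round(s['contact_force'],1),'w',s['width'],'g',s['gripper_force'])
    p=s['position']
    for w in wps:
        d=R.T@(np.array(w[:3])-s['position'])/.8
        n=max(np.linalg.norm(np.array(w[:3])-p)/.05,abs(w[3]-yaw)/8.59);p=np.array(w[:3])
        print(w,'->',d.round(4),'tw',round(-(w[3]-yaw)/120,4),'rows~',round(n,1))
if __name__=='__main__':
    import sys,ast; plan(ast.literal_eval(sys.argv[1]))
E
python3 plan.py "[(.20,-.45,.25,26.9),(.20,-.15,.25,60),(.3,.0,.25,60),(.571,.172,.2,60)]"
```

```text
t 0.1 pos [ 0.2596 -0.5126  0.2385] yaw 26.86 F [ 0.1 -0.1  1.1] w 0.0853801439291459 g 0.0
(0.2, -0.45, 0.25, 26.9) -> [-0.0312 -0.1035 -0.0142] tw -0.0003 rows~ 1.7
(0.2, -0.15, 0.25, 60) -> [ 0.1383 -0.438  -0.0136] tw -0.2762 rows~ 6.0
(0.3, 0.0, 0.25, 60) -> [ 0.3345 -0.5488 -0.0134] tw -0.2762 rows~ 3.9
(0.571, 0.172, 0.2, 60) -> [ 0.7338 -0.5874  0.0492] tw -0.2762 rows~ 6.5
```

Request:
move_arm([
  [[-0.031, -0.104, -0.014, 0, -1], [-0.031, -0.104, -0.014, 0, -1], [-0.031, -0.104, -0.014, 0, -1], [0.138, -0.438, -0.014, -0.276, -1], [0.138, -0.438, -0.014, -0.276, -1], [0.138, -0.438, -0.014, -0.276, -1], [0.138, -0.438, -0.014, -0.276, -1], [0.138, -0.438, -0.014, -0.276, -1], [0.138, -0.438, -0.014, -0.276, -1], [0.138, -0.438, -0.014, -0.276, -1], [0.138, -0.438, -0.014, -0.276, -1], [0.138, -0.438, -0.014, -0.276, -1]],
])

```text
clock: 1.3
position: [0.2005, -0.1517, 0.2508]
ee_rot: [0.001, 0.866, 0.5, -0.0]
contact_force: [-0.6, -0.2, -0.6]
width: 0.0851
gripper_force: 0.0
```

```bash
python3 plan.py "[(.3,.0,.25,60),(.571,.172,.2,60)]"
```

```text
t 1.3 pos [ 0.2005 -0.1517  0.2508] yaw 59.97 F [-0.6 -0.2 -0.6] w 0.0851426321558848 g 0.0
(0.3, 0.0, 0.25, 60) -> [0.2264 0.0128 0.0008] tw -0.0002 rows~ 3.6
(0.571, 0.172, 0.2, 60) -> [0.5821 0.1984 0.0632] tw -0.0002 rows~ 6.5
```

Request:
move_arm([
  [[0.226, 0.013, 0.001, 0, -1], [0.226, 0.013, 0.001, 0, -1], [0.226, 0.013, 0.001, 0, -1], [0.226, 0.013, 0.001, 0, -1], [0.582, 0.198, 0.063, 0, -1], [0.582, 0.198, 0.063, 0, -1], [0.582, 0.198, 0.063, 0, -1], [0.582, 0.198, 0.063, 0, -1], [0.582, 0.198, 0.063, 0, -1], [0.582, 0.198, 0.063, 0, -1], [0.582, 0.198, 0.063, 0, -1], [0.582, 0.198, 0.063, 0, -1]],
])

```text
clock: 2.5
position: [0.5745, 0.1737, 0.197]
ee_rot: [-0.0, 0.866, 0.499, -0.0]
contact_force: [-1.3, -1.2, -0.4]
width: 0.0856
gripper_force: 0.0
```

```bash
python3 - <<'E'
from h import *
import pickle
s=manip.get_state();im=manip.get_image('wrist');cv2.imwrite('pics/w1raw.png',im[:,:,::-1]);pickle.dump(dict(s),open('w1.pkl','wb'))
cv2.imwrite('pics/w1.png',cv2.resize(im[:,:,::-1],None,fx=1.5,fy=1.5,interpolation=cv2.INTER_CUBIC))
print(s['position'],s['ee_rot'])
E
```

```text
[0.57448711 0.17366967 0.19701053] [-2.82692065e-04  8.66348281e-01  4.99440027e-01 -4.86531641e-04]
```

View pics/w1.png

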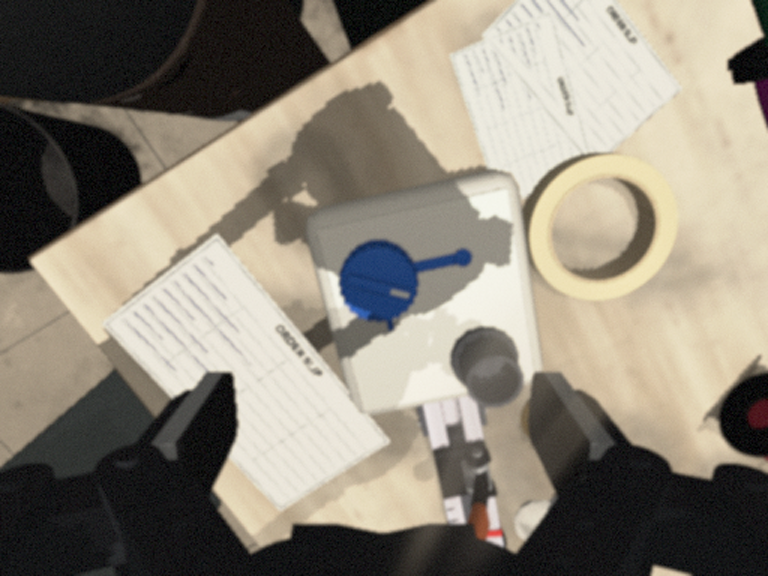

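Wrist view: cap top centre at about (378,279), white dash at (399,293), tank dash at (391,323), socket top at (494,384), and the channel leaving the tank at about (452,405). The fingers are at the lower left and right.

```bash
python3 - <<'E'
from h import *
import pickle
s=pickle.load(open('w1.pkl','rb'))
im=cv2.imread('pics/w1raw.png');h=cv2.cvtColor(im,cv2.COLOR_BGR2HSV).astype(int)
b=((abs(h[...,0]-112)<14)&(h[...,1]>140)).astype(np.uint8);b=cv2.morphologyEx(b,cv2.MORPH_OPEN,np.ones((11,11)))
c=max(cv2.findContours(b,0,2)[0],key=cv2.contourArea);e=cv2.minEnclosingCircle(c);print(e)
B=lambda u,z:back('wrist',np.array(u)/1.5,z,s)
C=back('wrist',e[0],.066,s);print('cap',C)
S=B((494,384),.081);print('socket',S,np.linalg.norm((S-C)[:2]))
a=lambda p,q:np.degrees(np.arctan2(*(q-p)[1::-1]))
print('ridge',a(B((350,272),.073),B((410,295),.073)),'dash',a(C,B((399,293),.073)),'tankdash',a(C,B((391,323),.048)))
for p,q in(((316,240),(357,390)),((524,230),(540,350)),((370,410),(520,388))):print(a(B(p,.046),B(q,.046)))
# stand frame from cap(-30,128) & socket(26,66)
v=(S-C)[:2];th=np.degrees(np.arctan2(v[1],v[0])-np.arctan2(-62,56));print('yaw stand',th)
# top camera check: same with top picture
f=lambda u,z:back('top',(np.array(u)/4.7+[175,150]),z)
C2=f((132,274),.07);S2=f((303,207),.081);print(C2,S2,np.linalg.norm((S2-C2)[:2]))
v=(S2-C2)[:2];print(np.degrees(np.arctan2(v[1],v[0])-np.arctan2(-62,56)))
print('red',f((593,330),.036),f((571,380),.036),'sl edge',f((509,295),.042),f((490,355),.042),'end',f((735,403),.036))
E
python3 plan.py "[(.571,.172,.060,60)]"
```

```text
((252.3587646484375, 187.04237365722656), 26.101280212402344)
cap [0.57111679 0.17223935 0.066     ]
socket [0.59908855 0.09153275 0.081     ] 0.08541647816049694
ridge -51.80878468421955 dash -54.19755449490446 tankdash -107.15049896408124
-107.06061747189855
-107.94859565780156
-20.583897354718637
yaw stand -22.973575869196484
[0.569098   0.17105366 0.07      ] [0.59822439 0.09230322 0.081     ] 0.08396415305896472
-21.791901863855614
red [ 0.54236915 -0.04031991  0.036     ] [ 0.51914654 -0.02974943  0.036     ] sl edge [ 0.55887517 -0.00108451  0.042     ] [0.53107556 0.00805485 0.042     ] end [ 0.50810513 -0.1055445   0.036     ]
t 2.55 pos [0.5722 0.1726 0.1976] yaw 59.91 F [-1.1 -0.7 -0.4] w 0.08536881499882652 g 0.0
(0.571, 0.172, 0.06, 60) -> [-0.0011 -0.0006  0.172 ] tw -0.0007 rows~ 2.8
```

Request:
move_arm([
  [[-0.001, 0, 0.12, 0, -1], [-0.001, 0, 0.12, 0, -1], [-0.001, 0, 0.176, 0, -1], [-0.001, 0, 0.176, 0, -1], [-0.001, 0, 0.176, 0, 1], [-0.001, 0, 0.176, 0, 1], [-0.001, 0, 0.176, 0, 1], [-0.001, 0, 0.176, 0, 1], [-0.001, 0, 0.176, 0, 1], [-0.001, 0, 0.176, 0, 1], [-0.001, 0, 0.176, 0, 1], [-0.001, 0, 0.176, 0, 1]],
], squeeze=35)

```text
clock: 3.75
position: [0.5713, 0.173, 0.0624]
ee_rot: [0.001, 0.866, 0.5, 0.002]
contact_force: [-1.0, -0.2, 4.7]
width: 0.0418
gripper_force: 35.0
```

Request:
move_arm([
  [[0, 0, -0.003, 0.07, 1], [0, 0, -0.003, 0.14, 1], [0, 0, -0.003, 0.2, 1], [0, 0, -0.003, 0.26, 1], [0, 0, -0.003, 0.32, 1], [0, 0, -0.003, 0.38, 1], [0, 0, -0.003, 0.43, 1], [0, 0, -0.003, 0.48, 1], [0, 0, -0.003, 0.52, 1], [0, 0, -0.003, 0.56, 1], [0, 0, -0.003, 0.56, 1]],
])

```text
clock: 4.85
position: [0.5705, 0.1717, 0.0627]
ee_rot: [0.001, 0.998, -0.062, 0.001]
contact_force: [0.4, -4.5, -3.2]
width: 0.0414
gripper_force: 39.4
```

```bash
python3 - <<'E'
from h import *
import pickle
s=manip.get_state();im=manip.get_image('wrist');cv2.imwrite('pics/w2.png',cv2.resize(im[:,:,::-1],None,fx=1.5,fy=1.5,interpolation=cv2.INTER_CUBIC))
print(s['moment'])
E
python3 plan.py "[(.571,.172,.16,-7)]"
```

```text
[-0.75251172 -0.22101198  0.09633978]
t 4.9 pos [0.5705 0.1718 0.0627] yaw -7.09 F [ 1.9 -4.5 -3.2] w 0.04131525307282936 g 39.46588397026062
(0.571, 0.172, 0.16, -7) -> [ 0.0009 -0.0002 -0.1217] tw -0.0007 rows~ 1.9
```

View pics/w2.png

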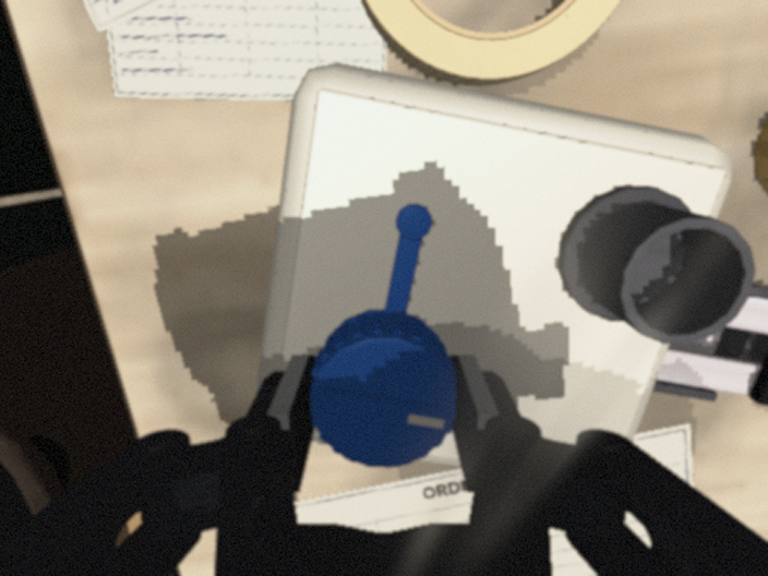

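The cap's dash (408,418)–(445,425) is parallel to the tank edge at about 10.5°, so the cap looks closed. I'll twist a bit further to confirm the hard stop.

Request:
move_arm([
  [[0, 0, 0, 0.04, 1], [0, 0, 0, 0.08, 1], [0, 0, 0, 0.1, 1], [0, 0, 0, 0.1, 1]],
], squeeze=35)

```text
clock: 5.3
position: [0.567, 0.173, 0.0625]
ee_rot: [0.0, 0.986, -0.165, -0.002]
contact_force: [-6.0, 0.0, 3.0]
width: 0.0415
gripper_force: 40.2
```

```bash
python3 - <<'E'
from h import *
s=manip.get_state();print(s['moment'],s['qpos'])
E
python3 plan.py "[(.571,.172,.18,-17.5)]"
```

```text
[-4.88037280e-04  8.87652964e-01  8.37773008e-01] [1.78393658e-01 4.50469176e-01 1.71102293e+00 7.60815720e-04
 9.84616657e-01 2.08073802e+00]
t 5.3 pos [0.567  0.173  0.0625] yaw -19.02 F [-6.  0.  3.] w 0.0415272289473712 g 40.17769753932953
(0.571, 0.172, 0.18, -17.5) -> [ 0.0045 -0.0002 -0.1469] tw -0.0127 rows~ 2.4
```

The moment rose to 0.84 N m, so the cap is on its hard stop. Now I'll release it and move above the lever.

Request:
move_arm([
  [[0.004, 0, 0, -0.012, -1], [0.004, 0, 0, -0.012, -1], [0.004, 0, 0, -0.012, -1], [0.004, 0, 0, -0.012, -1], [0.004, 0, 0, -0.012, -1], [0.004, 0, 0, -0.012, -1], [0.004, 0, -0.06, -0.012, -1], [0.004, 0, -0.12, -0.012, -1], [0.004, 0, -0.18, -0.012, -1], [0.004, 0, -0.25, -0.012, -1], [0.004, 0, -0.25, -0.012, -1]],
])

```text
clock: 6.4
position: [0.576, 0.1723, 0.2692]
ee_rot: [-0.002, 0.988, -0.154, 0.007]
contact_force: [1.3, 0.7, 0.6]
width: 0.0859
gripper_force: 0.0
```

```bash
python3 plan.py "[(.535,.03,.26,-17.5)]"
```

```text
t 6.4 pos [0.576  0.1723 0.2692] yaw -17.78 F [1.3 0.7 0.6] w 0.08588933937173913 g 0.0
(0.535, 0.03, 0.26, -17.5) -> [0.0053 0.1851 0.0104] tw -0.0023 rows~ 3.0
```

Request:
move_arm([
  [[0, 0.06, 0.01, 0, -1], [0, 0.12, 0.01, 0, -1], [0, 0.185, 0.01, 0, -1], [0, 0.185, 0.01, 0, -1], [0, 0.185, 0.01, 0, -1]],
])

```text
clock: 6.9
position: [0.5271, 0.0298, 0.2534]
ee_rot: [-0.0, 0.988, -0.156, -0.0]
contact_force: [-0.2, 0.4, -0.2]
width: 0.0853
gripper_force: 0.0
```

```bash
python3 - <<'E'
from h import *
import pickle
s=manip.get_state();im=manip.get_image('wrist');cv2.imwrite('pics/w3raw.png',im[:,:,::-1]);pickle.dump(dict(s),open('w3.pkl','wb'))
cv2.imwrite('pics/w3.png',cv2.resize(im[:,:,::-1],None,fx=1.5,fy=1.5,interpolation=cv2.INTER_CUBIC))
print(s['position'])
im=cv2.imread('pics/side_raw.png');c=im[145:225,235:335];cv2.imwrite('pics/sidec.png',cv2.resize(c,None,fx=7,fy=7,interpolation=cv2.INTER_CUBIC))
E
```

```text
[0.52711822 0.0298491  0.25337384]
```

View pics/w3.png

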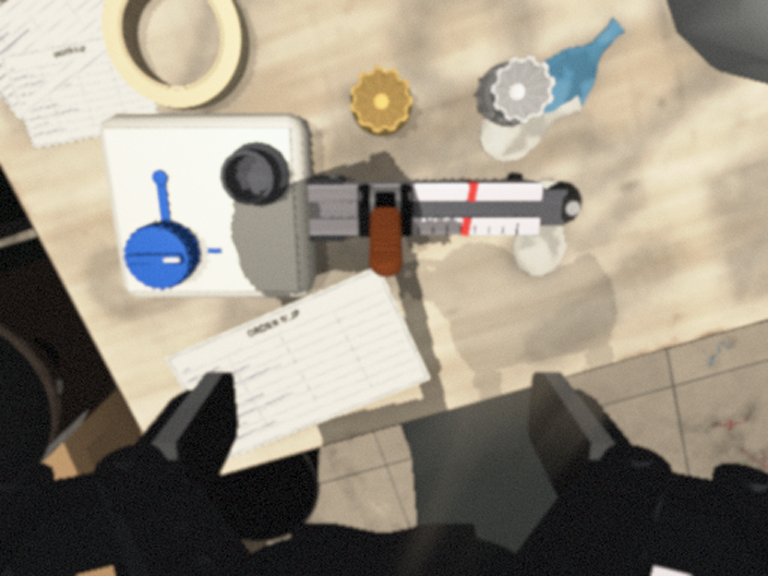

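View pics/sidec.png

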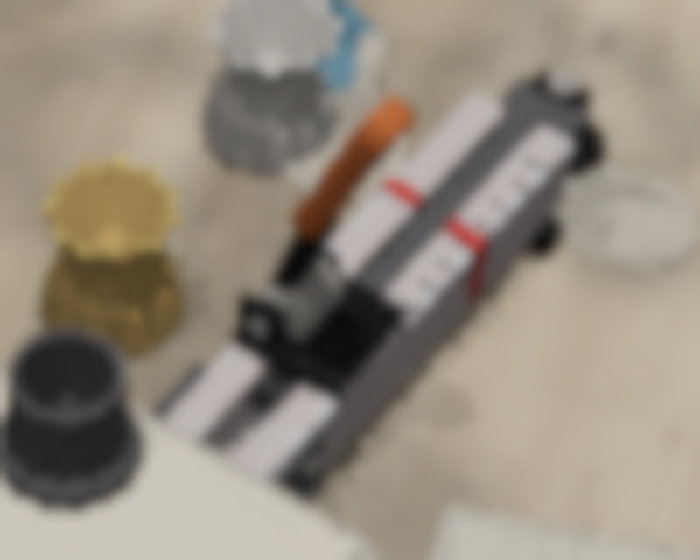

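Wrist view: slider's leading edge at column ~411 (rows 183–236), red band from (473,185) to (467,234), lever's orange handle along column 386 (rows 207–275), and the cap's dash lines up with the tank dash. The side crop shows the lever upright and leaning slightly.

```bash
python3 - <<'E'
from h import *
import pickle
from scipy.optimize import least_squares
s=pickle.load(open('w3.pkl','rb'));B=lambda u,z:back('wrist',np.array(u)/1.5,z,s)
a=lambda p,q:np.degrees(np.arctan2(*(q-p)[1::-1]))
im=cv2.imread('pics/w3raw.png');h=cv2.cvtColor(im,cv2.COLOR_BGR2HSV).astype(int)
def blob(m):
    n,l,st,c=cv2.connectedComponentsWithStats(m.astype(np.uint8));i=1+st[1:,4].argmax();return st[i],c[i],l==i
red=((h[...,0]<5)|(h[...,0]>174))&(h[...,1]>130)&(h[...,2]>130)
for y0,y1 in((120,136),(143,158)):
    ys,xs=np.nonzero(red[y0:y1,305:322]);print('red',xs.mean()+305,ys.mean()+y0,len(xs),back('wrist',(xs.mean()+305.5-.5,ys.mean()+y0),.036,s))
org=(h[...,0]<12)&(h[...,1]>150)&(h[...,2]<200);org[:, :240]=0;org[:,275:]=0
st,c,_=blob(org);print('orange',st,c)
print('chan edges',a(B((415,182),.036),B((545,182),.036)),a(B((415,236),.036),B((540,235),.036)), 'edge left',a(B((310,182),.036),B((545,182),.036)))
e=[B((411,186),.041),B((411,235),.041)];print('slider',e)
print('tank edge',a(B((115,118),.046),B((300,116),.046)),a(B((130,293),.046),B((300,293),.046)))
g=im[120:162,255:300].astype(int).mean(2);print(g[[5,6,7,30,31,32]].astype(int)[:,8:35])
# lever angle from both cameras: tip pixel
th=np.radians(-17.8);x=np.array([np.cos(th),np.sin(th),0]);y=np.array([-np.sin(th),np.cos(th),0])
m=(e[0]+e[1])/2;H=m+.019*y;H[2]=.047;print('hinge',H)
for t in(1.0,1.05,1.1,1.15,1.2,1.25):
    P=H-x*(.094*np.cos(t)-.008*np.sin(t))+[0,0,.094*np.sin(t)+.008*np.cos(t)]
    print(t,proj('wrist',P,s)*1.5,(proj('side',P)-[235,145])*7)
E
```

```text
red 314.62745098039215 126.84313725490196 51 [ 0.54385787 -0.0409274   0.036     ]
red 309.9230769230769 150.73076923076923 52 [ 0.52100099 -0.02963021  0.036     ]
orange [245 136  24  48 887] [256.67869222 159.43291995]
chan edges -107.9055616567582 -107.44341818876369 edge left -107.90556165675818
slider [array([ 0.56028888, -0.00114496,  0.041     ]), array([0.52767019, 0.00880084, 0.041     ])]
tank edge -107.3166877356077 -107.91079370800287
[[113 110 104  85  52  27  24  19  22  16  37  66 118 181 228 241 244 244
  244 243 243 243 242 243 243 243 243]
 [101 109  99  85  53  21  22  22  22  30  36  65 109 160 211 238 243 242
  242 242 243 243 243 242 242 242 243]
 [ 98 112 104  82  54  17   6  20  21  37  49  64 103 150 200 233 240 242
  243 241 242 241 241 242 243 242 242]
 [ 62  69  59  48  36   8  18  10  15   9  23  53  84  96 105 106 124 134
  137 137 138 140 139 135 135 130 133]
 [ 64  69  59  52  42  27  20  14  17  14  31  57  83  93  99 102 112 127
  134 137 138 139 139 136 129 123 125]
 [ 67  66  59  54  39  21  21  14   6  15  31  55  81  93  96  91 100 124
  132 137 137 140 137 135 121 111 116]]
hinge [0.54978775 0.0219184  0.047     ]
1.0 [384.25590053 314.35358583] [467.95115851 171.77751632]
1.05 [384.26352264 308.36583861] [454.79191854 159.03757746]
1.1 [384.26971748 301.93106766] [441.24651713 146.71161879]
1.15 [384.27440737 295.06326778] [427.35914158 134.83901804]
1.2 [384.27752095 287.78036466] [413.17521414 123.45725295]
1.25 [384.27899456 280.10431388] [398.74114463 112.60171321]
```

Both cameras put the pull at about 40 mm, with the lever at about 1.22 rad and the grip point near (0.534, 0.026, 0.115).

```bash
python3 plan.py "[(.534,.026,.2,-17.7),(.534,.026,.104,-17.7)]"
```

```text
t 6.95 pos [0.5275 0.0308 0.2534] yaw -17.85 F [-0.2  0.3 -0. ] w 0.0854717676899586 g 0.0
(0.534, 0.026, 0.2, -17.7) -> [0.0096 0.0034 0.0668] tw -0.0012 rows~ 1.1
(0.534, 0.026, 0.104, -17.7) -> [0.0096 0.0035 0.1868] tw -0.0012 rows~ 1.9
```

Request:
move_arm([
  [[0.0096, 0.0035, 0.03, 0, -1], [0.0096, 0.0035, 0.067, 0, -1], [0.0096, 0.0035, 0.12, 0, -1], [0.0096, 0.0035, 0.16, 0, -1], [0.0096, 0.0035, 0.187, 0, -1], [0.0096, 0.0035, 0.187, 0, -1]],
])

```text
clock: 7.55
position: [0.5318, 0.0275, 0.1006]
ee_rot: [0.0, 0.988, -0.154, -0.004]
contact_force: [-0.4, -0.4, 0.2]
width: 0.0856
gripper_force: 0.0
```

```bash
python3 - <<'E'
from h import *
im=manip.get_image('wrist');cv2.imwrite('pics/w4.png',im[:,:,::-1])
E
python3 plan.py "[(.534,.026,.104,-17.7)]"
```

```text
t 7.6 pos [0.5334 0.0272 0.1026] yaw -17.67 F [-0.2  0.  -0.1] w 0.0857427903423622 g 0.0
(0.534, 0.026, 0.104, -17.7) -> [ 0.0012  0.0012 -0.0017] tw 0.0002 rows~ 0.0
```

View pics/w4.png

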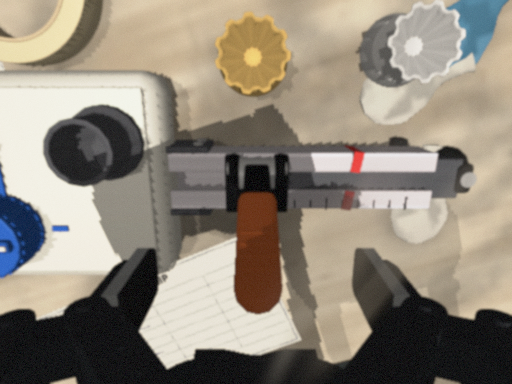

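The handle is centred between the fingers, at columns ~237–281 with the fingertips at 157 and 357. I'll check the lever angle against its projected tip and root.

```bash
python3 - <<'E'
from h import *
s=manip.get_state();B=lambda u,z:back('wrist',np.array(u),z,s)
th=np.radians(-17.7);x=np.array([np.cos(th),np.sin(th),0]);y=np.array([-np.sin(th),np.cos(th),0])
H=np.array([.5495,.021,.047])
for t in(1.0,1.1,1.2,1.3):
    print(t,[proj('wrist',H-x*(r*np.cos(t)-.008*np.sin(t))+[0,0,r*np.sin(t)+.008*np.cos(t)],s).round(0) for r in(.034,.07,.094)])
e=(B((289,156),.041)+B((289,208),.041))/2;r=(B((357.5,160),.036)+B((349,200),.036))/2
print('edge',e,'red',r,'draw',(e-r)@y,'lat',(e-r)@x)
E
```

```text
1.0 [array([258., 229.]), array([258., 297.]), array([258., 356.])]
1.1 [array([258., 224.]), array([258., 288.]), array([259., 346.])]
1.2 [array([258., 218.]), array([258., 277.]), array([259., 332.])]
1.3 [array([258., 212.]), array([258., 264.]), array([259., 314.])]
edge [0.54587061 0.00163046 0.041     ] red [ 0.53356635 -0.03729642  0.036     ] draw 0.040825039971588206 lat -0.0001132579601677286
```

Request:
move_arm([
  [[0.005, 0.0005, 0, 0, -1], [0.005, 0.0005, 0, 0, 1], [0.005, 0.0005, 0, 0, 1], [0.005, 0.0005, 0, 0, 1], [0.005, 0.0005, 0, 0, 1], [0.005, 0.0005, 0, 0, 1], [0.005, 0.0005, 0, 0, 1], [0.005, 0.0005, 0, 0, 1], [0.005, 0.0005, 0, 0, 1], [0.005, 0.0005, 0, 0, 1]],
], squeeze=45)

```text
clock: 8.6
position: [0.5379, 0.0245, 0.1046]
ee_rot: [-0.0, 0.988, -0.155, 0.0]
contact_force: [-1.0, 3.0, 5.3]
width: 0.0172
gripper_force: 46.1
```

Request:
move_arm([
  [[0, 0.01, 0, 0, 1], [0, 0.02, 0, 0, 1], [0, 0.03, 0, 0, 1], [0, 0.04, 0, 0, 1], [0, 0.047, 0, 0, 1], [0, 0.052, 0, 0, 1], [0, 0.052, 0, 0, 1], [0, 0.052, 0, 0, 1]],
])

```text
clock: 9.4
position: [0.5254, -0.0145, 0.1046]
ee_rot: [-0.001, 0.988, -0.155, 0.001]
contact_force: [-0.7, 5.5, 5.4]
width: 0.0169
gripper_force: 46.0
```

```bash
python3 - <<'E'
from h import *
im=manip.get_image('wrist');c=im[130:260,170:340]
cv2.imwrite('pics/w5.png',cv2.resize(c[:,:,::-1],None,fx=4.5,fy=4.5,interpolation=cv2.INTER_CUBIC))
E
python3 plan.py "[]"
```

```text
t 9.45 pos [ 0.5254 -0.0144  0.1046] yaw -17.82 F [-0.1  6.   5.4] w 0.017561092483008623 g 46.03289410471916
```

View pics/w5.png

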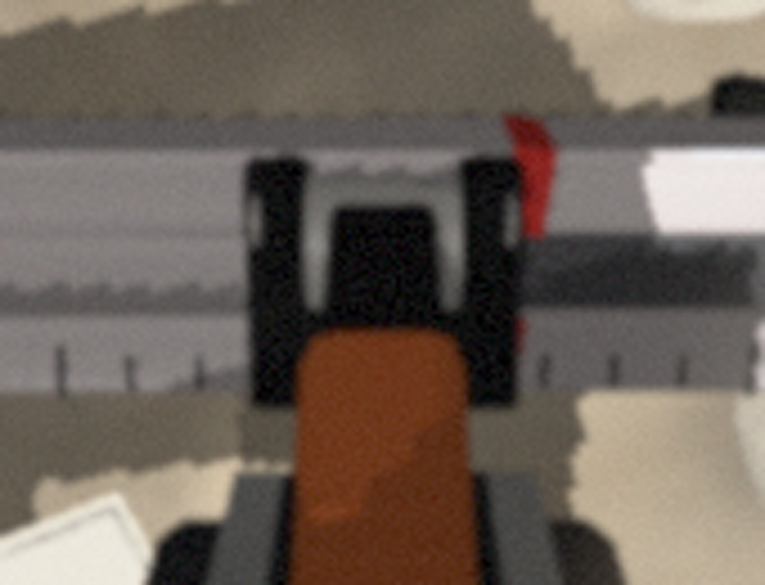

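Slider edge at crop col ~520, red band centre on the centreline ~517, so the leg is at its mark within half a millimetre. I'll fold the lever along its arc, first half.

Request:
move_arm([
  [[-0.006, 0, 0.0012, 0, 1], [-0.0118, 0, 0.0029, 0, 1], [-0.0175, 0, 0.005, 0, 1], [-0.0231, 0, 0.0075, 0, 1], [-0.0285, 0, 0.0104, 0, 1], [-0.0336, 0, 0.0135, 0, 1], [-0.0385, 0, 0.017, 0, 1], [-0.0431, 0, 0.021, 0, 1], [-0.0475, 0, 0.0253, 0, 1], [-0.0516, 0, 0.0298, 0, 1], [-0.0516, 0, 0.0298, 0, 1]],
])

```text
clock: 10.55
position: [0.4896, -0.0027, 0.0809]
ee_rot: [-0.001, 0.988, -0.155, 0.004]
contact_force: [6.5, 4.0, 0.2]
width: 0.0171
gripper_force: 44.1
```

```bash
cat > look.py <<'E'
from h import *
import sys
s=manip.get_state();im=manip.get_image('wrist');cv2.imwrite(f'pics/{sys.argv[1]}raw.png',im[:,:,::-1])
th=np.radians(-17.8);y=np.array([-np.sin(th),np.cos(th),0]);x=np.array([np.cos(th),np.sin(th),0])
print('along y',s['position']@y,'x',s['position']@x,'z',s['position'][2],'F',s['contact_force'])
h=cv2.cvtColor(im,cv2.COLOR_RGB2HSV).astype(int)
# red seen on the far rail, in stand coordinates on the channel top
m=(((h[...,0]<5)|(h[...,0]>174))&(h[...,1]>130)&(h[...,2]>70)).astype(np.uint8)
n,l,st,c=cv2.connectedComponentsWithStats(m)
for i in range(1,n):
    if st[i,4]>15: print(st[i],c[i].round(1),(back('wrist',c[i],.036,s)@y).round(4))
E
python3 look.py w6; python3 plan.py "[]"
```

```text
along y 0.1471283738876085 x 0.46692631166415594 z 0.08089208432360823 F [6.46535441 4.0394215  0.15899382]
[289 101  12  26 194] [294.6 111.7] 0.1266
t 10.6 pos [ 0.4897 -0.0027  0.081 ] yaw -17.82 F [ 6.8  4.  -0.4] w 0.01729279053104852 g 44.16468366980553
```

```bash
cat > runs.py <<'E'
import cv2,numpy as np,sys
def runs(im):
    h=cv2.cvtColor(im,cv2.COLOR_BGR2HSV).astype(int)
    m=((h[...,0]<6)|(h[...,0]>174))&(h[...,1]>130)&(h[...,2]>70)
    m[:,:240]=0;m[:,330:]=0
    return [(r,int(np.nonzero(m[r])[0].min()),int(np.nonzero(m[r])[0].max()),int(m[r].sum())) for r in range(90,220) if m[r].sum()>1]
if __name__=='__main__':
    f=sys.argv[1]
    im=cv2.imread(f'pics/{f}.png')
    if f=='w5':
        b=np.zeros((384,512,3),np.uint8);b[130:260,170:340]=cv2.resize(im,(170,130),interpolation=cv2.INTER_AREA);im=b
    print(f,runs(im))
E
python3 runs.py w5;python3 runs.py w6raw
python3 - <<'E'
import cv2
im=cv2.imread('pics/w6raw.png').mean(2).astype(int)
for r in range(100,166,5):print(r,im[r,265:310])
E
```

```text
w5 [(156, 283, 286, 4), (157, 283, 289, 7), (158, 283, 290, 8), (159, 284, 290, 7), (160, 284, 291, 8), (161, 284, 291, 8), (162, 284, 292, 9), (163, 284, 292, 9), (164, 284, 292, 9), (165, 284, 292, 9), (166, 285, 292, 8), (167, 286, 292, 7), (168, 286, 292, 7), (169, 286, 292, 7), (170, 286, 291, 6), (171, 286, 291, 6), (172, 286, 291, 6), (173, 286, 291, 6), (174, 286, 291, 6), (175, 286, 291, 6), (176, 286, 290, 5), (177, 286, 290, 5), (178, 286, 290, 5), (179, 286, 290, 5), (180, 286, 290, 5), (181, 286, 290, 5), (182, 287, 289, 3)]
w6raw [(101, 290, 294, 5), (102, 289, 300, 12), (103, 289, 300, 12), (104, 290, 300, 11), (105, 290, 299, 10), (106, 291, 299, 9), (107, 291, 299, 9), (108, 291, 299, 9), (109, 291, 299, 9), (110, 291, 299, 9), (111, 291, 298, 8), (112, 292, 298, 7), (113, 292, 298, 7), (114, 292, 298, 7), (115, 292, 298, 7), (116, 292, 298, 7), (117, 292, 298, 7), (118, 292, 297, 6), (119, 292, 297, 6), (120, 292, 297, 6), (121, 292, 297, 6), (122, 291, 296, 6), (123, 291, 296, 6), (124, 291, 296, 6), (125, 291, 296, 6), (150, 290, 291, 2), (151, 290, 291, 2), (152,
[... 1986 characters left out ...]
9  20  24  25  20  23  17
  26  17  23  17  20  27  26  43  61  86 110 125 136 137 136 136 135 134
 134 137 156 197 223 223 219 226 235]
155 [ 10  16   9  15  20   6  22  15  15  12  17  14  12  20  21  24  19  20
  19  18  23  16  27  19  29  45  74 105 130 135 133 135 133 135 134 133
 133 133 133 134 134 133 136 152 184]
160 [ 14   7  15   8   8  12  19   8  21  13  16  11  20  14  13  24  20  20
  10  14  11  23  20  22  31  67 105 126 132 136 129 116  92  92 118 128
 132 136 130 132 132 137 133 134 134]
165 [ 27  16  17  11  16  14  15   5  10  12   4  16  18  20  14  12  20  24
  22  18  20  21  19  22  45  80 114 130 134 135 127 112  90 100 127 133
 131 133 135 132 135 134 134 133 137]
```

Still on the mark within about 0.3 mm. Second half of the fold.

Request:
move_arm([
  [[-0.002, 0.0003, 0.005, 0, 1], [-0.0035, 0.0003, 0.01, 0, 1], [-0.006, 0.0003, 0.0153, 0, 1], [-0.009, 0.0003, 0.0206, 0, 1], [-0.011, 0.0003, 0.0263, 0, 1], [-0.013, 0.0003, 0.032, 0, 1], [-0.0147, 0.0003, 0.039, 0, 1], [-0.016, 0.0003, 0.046, 0, 1], [-0.016, 0.0003, 0.049, 0, 1], [-0.016, 0.0003, 0.052, 0, 1], [-0.016, 0.0003, 0.052, 0, 1]],
])

```text
clock: 11.7
position: [0.4731, 0.002, 0.0388]
ee_rot: [-0.001, 0.988, -0.155, -0.0]
contact_force: [-1.8, 6.6, 6.9]
width: 0.0173
gripper_force: 50.0
```

```bash
python3 look.py w7; python3 runs.py w7raw; python3 plan.py "[]"
```

```text
along y 0.14649307877933393 x 0.44982619405483204 z 0.03881673907136701 F [-1.75687264  6.60613923  6.89531267]
[301  57  14  36 303] [307.9  72.7] 0.1262
w7raw [(90, 303, 309, 7), (91, 303, 309, 7), (92, 304, 309, 6)]
t 11.75 pos [0.4731 0.002  0.0389] yaw -17.82 F [-2.   6.7  5.7] w 0.017373236470686795 g 49.92678947746754
```

Request:
move_arm([
  [[0, 0, 0.004, 0, 1], [0, 0, 0.008, 0, 1], [0, 0, 0.008, 0, 1]],
])

```text
clock: 12.05
position: [0.4728, 0.0019, 0.0323]
ee_rot: [-0.001, 0.988, -0.155, -0.0]
contact_force: [-1.5, 6.5, 4.5]
width: 0.0172
gripper_force: 51.4
```

```bash
python3 look.py w8; python3 plan.py "[]"
python3 - <<'E'
import cv2,numpy as np
im=cv2.imread('pics/w8raw.png');s=__import__('rig').manip.get_image('side')[145:225,235:335,::-1]
a=cv2.resize(im[40:240,190:340],(450,600),interpolation=cv2.INTER_CUBIC);b=cv2.resize(s,(350,280),interpolation=cv2.INTER_CUBIC)
c=np.zeros((600,800,3),np.uint8);c[:,:450]=a;c[:280,450:]=b;cv2.imwrite('pics/last.png',c)
E
```

```text
along y 0.14638039596160515 x 0.4496236609881671 z 0.032264453828960496 F [-1.51580135  6.50575209  4.46709037]
[302  55  17  37 314] [310.7  70.9] 0.126
t 12.1 pos [0.4729 0.0019 0.0323] yaw -17.81 F [-1.7  6.2  5.4] w 0.017660910113691645 g 51.39819413423538
```

View pics/last.png

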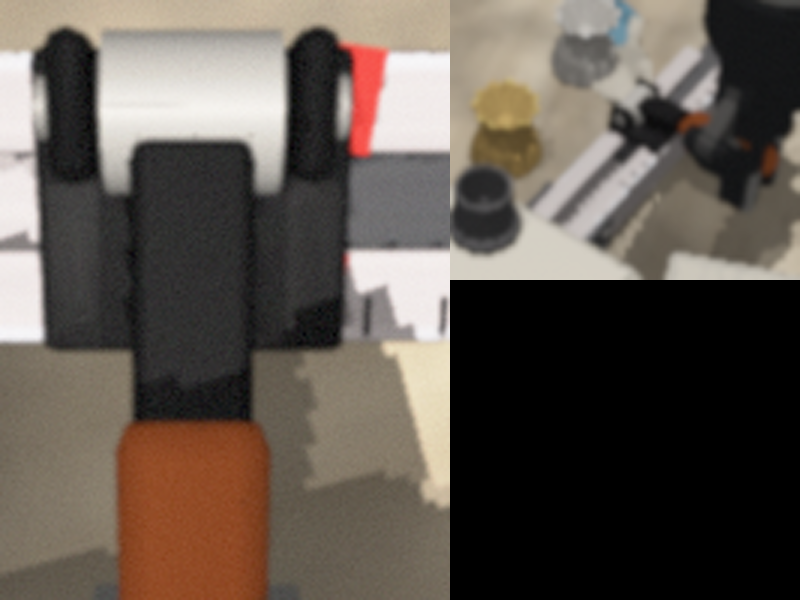

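Wrist view: the lever lies folded towards the robot with its orange root at raw (254,180), and the slider edge sits on the red band. The side view shows orange at raw (304,179) and (326,190). I'll check the lever angle numerically.

```bash
python3 - <<'E'
from h import *
s=manip.get_state();th=np.radians(-17.8);x=np.array([np.cos(th),np.sin(th),0]);y=np.array([-np.sin(th),np.cos(th),0])
H=np.array([.5495,.021,.047])-.041*y
im=manip.get_image('side');h=cv2.cvtColor(im,cv2.COLOR_RGB2HSV).astype(int)
m=((h[...,0]>=3)&(h[...,0]<14)&(h[...,1]>150)&(h[...,2]>60)).astype(np.uint8)
n,l,st,c=cv2.connectedComponentsWithStats(m)
for i in range(1,n):
    if st[i,4]>4 and 290<c[i][0]<340 and 165<c[i][1]<215: print('side orange',st[i],c[i])
for t in(0,.1,.2,.3,.4):
    P=[H-x*(r*np.cos(t)-.008*np.sin(t))+[0,0,r*np.sin(t)+.008*np.cos(t)] for r in(.034,.07,.094)]
    print(t,'wrist',proj('wrist',P[0]+[0,0,.005],s).round(0),'side',[proj('side',p).round(1) for p in P])
g=s['position']+[0,0,.011];print('grasp rel hinge x',(g-H)@x,'z',g[2]-.047)
E
```

```text
side orange [300 178   8   4  22] [303.31818182 179.27272727]
side orange [324 187   4   8  24] [325.70833333 190.58333333]
0 wrist [254. 214.] side [array([305.8, 181.3]), array([321.4, 189.5]), array([332.1, 195.1])]
0.1 wrist [254. 215.] side [array([305.5, 180. ]), array([321.3, 186.9]), array([332.2, 191.6])]
0.2 wrist [254. 215.] side [array([305.1, 178.6]), array([320.9, 184.1]), array([331.8, 188. ])]
0.3 wrist [254. 213.] side [array([304.6, 177.1]), array([320.2, 181.3]), array([331. , 184.1])]
0.4 wrist [254. 211.] side [array([303.9, 175.7]), array([319.1, 178.3]), array([329.8, 180.2])]
grasp rel hinge x -0.0671671613002107 z -0.003661980512041668
```

Request:
move_arm([
  [[0, 0, 0.003, 0, 1], [0, 0, 0.006, 0, 1], [0, 0, 0.006, 0, 1]],
])

```text
clock: 12.5
position: [0.4733, 0.0019, 0.0297]
ee_rot: [-0.001, 0.988, -0.155, 0.0]
contact_force: [-5.0, 7.1, 24.6]
width: 0.0173
gripper_force: 53.1
```

```bash
cat > chk.py <<'E'
from h import *
im=manip.get_image('side');h=cv2.cvtColor(im,cv2.COLOR_RGB2HSV).astype(int)
m=((h[...,0]>=3)&(h[...,0]<14)&(h[...,1]>150)&(h[...,2]>60)).astype(np.uint8)
n,l,st,c=cv2.connectedComponentsWithStats(m)
for i in range(1,n):
    if st[i,4]>4 and 290<c[i][0]<340 and 165<c[i][1]<215: print('side orange',st[i],c[i])
s=manip.get_state();print(s['moment'],s['effort'])
E
python3 chk.py; python3 look.py w9; python3 plan.py "[]"
```

```text
side orange [300 178   8   5  28] [303.60714286 179.67857143]
side orange [324 188   4   8  25] [325.48 191.36]
[1.01392659 0.58696793 0.0752773 ] [ -3.66960213 -25.95867813 -13.66932392  -1.47189572  -1.95788048
   0.08501724]
along y 0.14648549695973964 x 0.45002467107892064 z 0.029657850632336176 F [-5.55551572  7.83412543 23.57931397]
[303  55  17  38 331] [312.   71.5] 0.1261
t 12.6 pos [0.4733 0.0019 0.0297] yaw -17.81 F [-4.8  7.8 24.2] w 0.017457837263960135 g 53.10002200305462
```

The force rose to 24 N as the travel stopped, so the lever is flat on its hard stop. The slider edge is on the band centre to well under 1 mm, and the grip is still holding. Handing in.

```bash
python3 -c "
from rig import manip
print(manip.sign_off())"
```

```text
the job is handed in; nothing more can be done
None
```

I tightened the cap to its hard stop, drew the leg out until the slider edge sat on the red band (within about 0.5 mm by camera), and folded the lever flat to its stop. I handed in at about 12.6 s with the lever still gripped and nothing around the stand touched; sign-off gave no verdict.

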